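# Swing the pen tray home over its organiser

## Robot

A 6-joint arm with a two-finger parallel gripper is mounted at the origin on the work surface. World frame = base frame: x ahead of the robot, y to its left, z up, the work surface at z = 0. Lengths are in m, angles in degrees, forces in N, time in s.
With the tool pointing down it reaches from about 0.3 to 0.875 m from the base axis. Payload 4.2 kg.
Tool frame: the origin (TCP) lies at the very end of the fingers, on their centre line; the grasp point (between the pads) lies 19 mm behind it; z points along the fingers, y is the line along which they close (so a half turn about z gives the same grasp; the last joint's range is limited). The gripper opens to 85 mm and grips with 20 to 120 N. Pads are 22 mm wide; open, the fingers measure 114 mm over their backs; the gripper's body (76 mm by 85 mm) begins 54 mm behind the grasp point. The pads swing forward as they close: fully open they stand 13 mm farther back than shut.
Start: joints at [64.744, 18.312, 89.639, -0, 72.044, -1.146], TCP at [0.235, 0.525, 0.197] pointing down, gripper open.
Joint ranges: [-177.97, 177.97], [-48.28, 115.42], [12.27, 149.76], [-77.06, 257.06], [2.81, 150.46], [-146.56, 146.56]. Speed limits (degrees/s): [147.25, 147.25, 180, 180, 180, 180].

## Interface

Orientations are given as a 3x3 rotation matrix whose columns are the frame's x, y, z axes.
In Python, from bench import * gives the robot as it stands.
- The arm moves only by the shell command python3 -m pendant 'ROWS' [FORCE]. ROWS is JSON, a list of rows, each a list of 3 entries, a list of its own where there are three numbers: the shift along the world's x, y, z in m, then the turn, a rotation vector about the world's x, y, z in degrees, then the closure in counts, from 0 (fully open) to 255 (shut). A call has 1 to 5 rows; each row is the pose to reach, as a shift and turn from the pose commanded when the call began; what a row does not reach only later rows make up. A row lasts 1/10 s, in which the tool goes at most 50 mm and 8.59 degrees, less where a joint would pass 70% of its speed; a pose out of reach is approached as far as the arm can. A call with a gripper value outside its range is refused whole. The fingers move at their own pace and stop on an object; FORCE is the grip in N (left out, the last holds). Time passes only in rows, so rows that repeat a pose let the fingers close. It gives the time, the measured TCP pose, the force, the opening and the grip force at its end, in the units of the state.
- get_state(): the state, without advancing time (a new reading comes with each control period).
- read_camera(name): name is "scene" or "top" or "wrist"; returns a dict with "pixels" (480x640x3 uint8, blue, green, red), "depth" (480x640 float32, m along the optical axis (not along the pixel's ray), 0 where there is no reading), "vfov" (degrees; the focal length in pixels is half the picture's height over the tangent of half this angle, whatever the lens; pixels are square), "cx", "cy" (the principal point, pixels), "k1" (the pictures are not rectified: a ray, as slopes to the right and down, at radius r is drawn at 1 + k1 r^2 times it, then the intrinsics apply), "camera_from_world" (4x4, takes a point from world to camera coordinates). Camera axes: x right, y up, looking along -z (the intrinsics and any distortion apply to the point x, -y, -z); pixel columns grow to the right and rows downward; lengths in m; the calibration is good to about 2 mm. A picture is of the moment at which its call begins.
- sign_off(): hands the job in; it is judged then, once.
The state is a dict: "t": time; "q": joint angles; "qvel": joint speeds; "effort": joint torques, N m; "position": TCP position; "orientation": TCP orientation; "wrist_force": force on the tool from outside, world axes, zero at the start; "torque": the same for the moment, N m; "width": opening from 0.0 (shut) to 1.0 (fully open); "gripper_force": force on a finger pad.
Only numpy, scipy, OpenCV 4.12 (cv2) and the standard library are available. Lean on these libraries where they do the work, as an engineer would, in place of code of your own. Each camera call takes 0.05 s, during which the arm holds its last target. There are 200 camera calls.

## Task

On the desk stands a black organiser whose two shallow grey trays swing on a steel post at one end. The long pen tray has been left swung out across the desk: push its free end round until the tray lies straight along the top of the organiser's base again. Leave the small clip tray above it where it is and do not disturb the steel-topped black flask.

Things in the scene. Friction and masses are not known exactly. Their poses are not given: they have to be found in the camera images.
- organiser: Black desk organiser, fixed: base box 265 x 80 mm, 40 mm high. Origin: on the axis of its upright 16 mm steel post (top at 130 mm), at desk height. x runs along the base from post to free end: the base spans x -45 to +220 mm, y -40 to +40 mm. Both trays turn level about the post. The pen tray starts swung out 25 to 45 degrees to the organiser's -y side (the robot's side).
- pen_tray_end (a point): Centre of the end wall of the long pen tray: grey, open, 90 mm wide, pens inside, reaching 220 mm out from the post axis; underside 45 mm, rim 77 mm, this point 61 mm above the desk; it passes 5 mm over the base. x points outwards along the tray. It takes about 1.5 N pushed 170 mm out, stays where it is left, and has no stop at home (it goes 28 degrees past).
- clip_tray_end (a point): Centre of the end wall of the small clip tray, on the same post above the pen tray: grey, 70 mm wide, 24 mm deep, reaching 150 mm out from the post, underside 83 mm and rim 107 mm above the desk; the point is 95 mm above the desk. It starts swung out to the organiser's +y side and is to stay there. It turns as easily as the pen tray.
- flask_center (a point): Black flask with a steel cap, standing loose on the desk beyond the free end of the base: 66 mm diameter, 198 mm high. The point is its centre, 99 mm above the desk; z points up.

How it is judged (in metres and radians):
At the end, for the whole second after the job is handed in: The long pen tray lies along the organiser's base within 10 degrees, the clip tray's end is within 30 mm of where it was, and the flask stands upright within 30 mm of where it was (angle between the x axis of pen_tray_end and the x axis of organiser, either way round below 0.175 rad and x of pen_tray_end in the frame of organiser above 0.18 m and distance of each of clip_tray_end, flask_center from where it was at the start of the episode below 0.03 m and angle between flask_center's own z axis and vertical below 0.15 rad); the robot touches nothing.
It fails at once if the clip tray is swung (its end moves more than 40 mm) (distance of clip_tray_end from where it was at the start of the episode above 0.04 m).
It fails at once if the flask is pushed more than 40 mm or tipped more than 20 degrees (distance of flask_center from where it was at the start of the episode above 0.04 m or angle between flask_center's own z axis and vertical above 0.35 rad).
It also fails if it takes over 32 s, if anything falls off the work surface, if the arm or the gripper's body presses on something with over 40 N, if the wrist force passes 120 N, or if a joint passes its speed limit or range.

## Working session

There is one attempt and no reset: what is moved stays moved. The work goes in short steps, Python scripts to look and compute and a shell command to move; the robot and the scene stay as the last step left them, time stands still between calls to the robot, and variables do not carry over. Pictures are saved under pics/ and viewed, at most 10 in all, crops included, and the job is handed in when it is done.

```bash
mkdir -p pics
cat > h.py <<'E'
from bench import *
import numpy as np, cv2
def shot(n,f):
    c=read_camera(n); cv2.imwrite('pics/'+f+'.png',c['pixels']); np.save('pics/'+f+'.npy',c,allow_pickle=True); return c
def load(f): return np.load('pics/'+f+'.npy',allow_pickle=True).item()
def w(c,u,v,z=None):
    f=240/np.tan(np.radians(c['vfov']/2)); K=np.array([[f,0,c['cx']],[0,f,c['cy']],[0,0,1.]])
    p=cv2.undistortPoints(np.array([[[u,v]]],float),K,np.array([c['k1'],0,0,0.]))[0,0]
    M=np.linalg.inv(c['camera_from_world']); d=M[:3,:3]@[p[0],-p[1],-1]; o=M[:3,3]
    s=c['depth'][int(v),int(u)] if z is None else (z-o[2])/d[2]
    return (o+s*d).round(4)
E
python3 -c "
from h import *
shot('top','top0');shot('scene','sc0');print(get_state())"
```

```text
{'t': 0.1, 'q': array([ 6.47442608e+01,  1.83502391e+01,  8.96991763e+01, -2.20767033e-04,
        7.20431657e+01, -1.14533152e+00]), 'qvel': array([ 0.16813447, -0.09515552, -0.13535156,  0.04179781, -0.11600727,
        0.04299249]), 'effort': array([-8.66407263e-04, -4.16409445e+01, -2.34704840e+01, -1.25116112e-04,
        4.91040439e-03,  1.92875842e-05]), 'position': array([0.23467973, 0.52441362, 0.19594533]), 'orientation': array([[-9.12760466e-01,  4.08494627e-01, -6.86100107e-04],
       [ 4.08495203e-01,  9.12759294e-01, -1.46295375e-03],
       [ 2.86355013e-05, -1.61559495e-03, -9.99998695e-01]]), 'wrist_force': array([0.23579456, 0.01442875, 0.31575164]), 'torque': array([-0.026761  ,  0.01859245,  0.01060145]), 'gripper_force': 0.0, 'width': 1.0010997233525596}
```

View pics/top0.png

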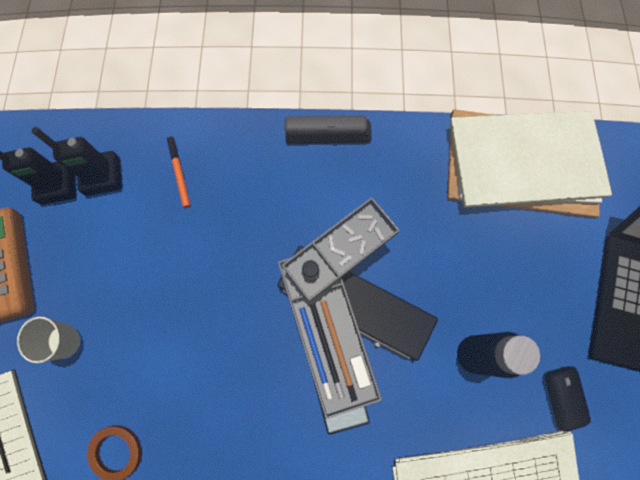

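View pics/sc0.png

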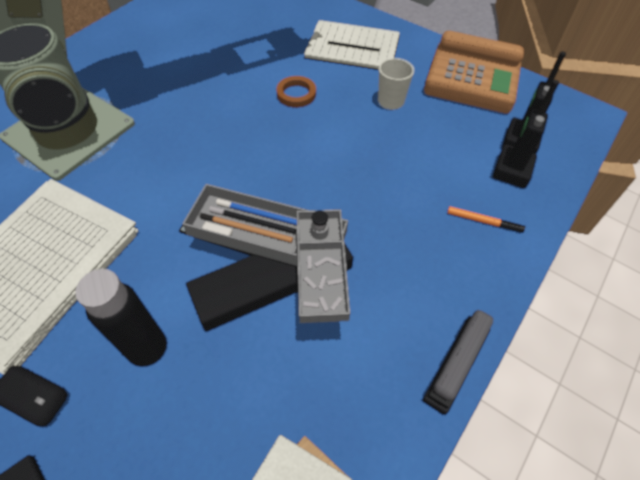

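The top view shows the post at (311,270), pen tray end corners at (329,416) and (380,400), base end corners at (437,320) and (415,359), clip tray end at (372,200)–(398,232), and flask cap at (518,355). The scene view agrees.

```bash
python3 -c "
from h import *
c=load('top0')
P=w(c,311,270,.13);A=w(c,329,416,.077);B=w(c,380,400,.077);C=w(c,437,320,.04);D=w(c,415,359,.04);F=w(c,518,355,.198)
E=(w(c,372,200,.107)+w(c,398,232,.107))/2
print(P,A,B,C,D,F,E)
for n,m in(('tray',(A+B)/2),('base',(C+D)/2),('clip',E),('flask',F)):
  d=(m-P)[:2];print(n,m,np.hypot(*d),np.degrees(np.arctan2(d[1],d[0])))
print(np.linalg.inv(c['camera_from_world'])[:3,3])
"
```

```text
[0.6165 0.0578 0.13  ] [0.4011 0.0266 0.077 ] [ 0.4259 -0.051   0.077 ] [ 0.5513 -0.1508  0.04  ] [ 0.4876 -0.113   0.04  ] [ 0.4955 -0.2203  0.198 ] [ 0.70895 -0.0565   0.107  ]
tray [ 0.4135 -0.0122  0.077 ] 0.2147300631024916 -160.97439396243132
base [ 0.51945 -0.1319   0.04   ] 0.2130840033883351 -117.09416076556198
clip [ 0.70895 -0.0565   0.107  ] 0.14700847764669894 -51.03280737260766
flask [ 0.4955 -0.2203  0.198 ] 0.3032830526092746 -113.51363102393803
[0.50022238 0.04571027 0.83576436]
```

```bash
python3 -m pendant '[[[0.02,-0.044,0],[0,0,0],255],[[0.04,-0.088,0],[0,0,0],255],[[0.06,-0.132,0],[0,0,0],255],[[0.08,-0.176,0],[0,0,0],255],[[0.1,-0.22,0],[0,0,0],255]]'
python3 -m pendant '[[[0.02,-0.044,0],[0,0,0],255],[[0.04,-0.088,0],[0,0,0],255],[[0.06,-0.132,0],[0,0,0],255],[[0.08,-0.176,0],[0,0,0],255],[[0.09,-0.215,0],[0,0,0],255]]'
python3 -m pendant '[[[0,0,-0.03],[0,0,0],255],[[0,0,-0.06],[0,0,0],255],[[0,0,-0.09],[0,0,0],255],[[0,0,-0.09],[0,0,0],255],[[0,0,-0.09],[0,0,0],255]]'
python3 -c "
from h import *
shot('top','top1')"
```

```text
t: 0.6
position: [0.3351, 0.3029, 0.1965]
orientation: [[-0.913, 0.408, -0.0], [0.408, 0.913, -0.0], [0.0, -0.0, -1.0]]
wrist_force: [0.8, -0.1, 0.0]
width: 0.145
gripper_force: 0.0
t: 1.1
position: [0.4258, 0.0876, 0.1966]
orientation: [[-0.912, 0.409, 0.0], [0.409, 0.912, -0.0], [-0.0, 0.0, -1.0]]
wrist_force: [0.1, -0.0, 0.5]
width: -0.001
gripper_force: 0.0
t: 1.6
position: [0.4249, 0.0899, 0.1069]
orientation: [[-0.913, 0.408, -0.001], [0.408, 0.913, -0.0], [0.001, -0.0, -1.0]]
wrist_force: [0.2, 0.3, 1.1]
width: 0.003
gripper_force: 0.0
```

View pics/top1.png

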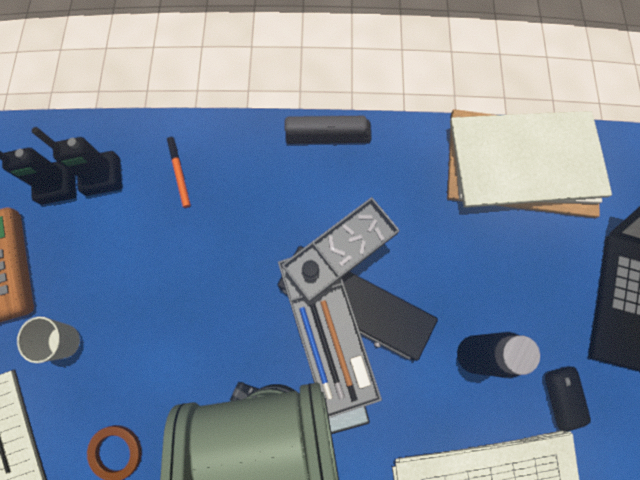

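The gripper, partly hidden by the forearm at about (260,400), is clear on the +y side of the tray. Nothing else has moved. Next I lower it and push along the arc.

```bash
python3 -m pendant '[[[0,0,-0.02],[0,0,0],255],[[0,0,-0.04],[0,0,0],255],[[0,0,-0.052],[0,0,0],255],[[0,0,-0.052],[0,0,0],255],[[0,-0.01,-0.052],[0,0,0],255]]'
python3 -m pendant '[[[0,-0.01,0],[0,0,0],255],[[0,-0.022,0],[0,0,0],255],[[0.001,-0.034,0],[0,0,0],255],[[0.003,-0.045,0],[0,0,0],255],[[0.005,-0.056,0],[0,0,0],255]]'
python3 -m pendant '[[[0.003,-0.01,0],[0,0,0],255],[[0.006,-0.02,0],[0,0,0],255],[[0.01,-0.03,0],[0,0,0],255],[[0.015,-0.039,0],[0,0,0],255],[[0.02,-0.048,0],[0,0,0],255]]'
```

```text
t: 2.15
position: [0.4263, 0.0804, 0.0561]
orientation: [[-0.913, 0.407, 0.003], [0.407, 0.914, 0.001], [-0.002, 0.002, -1.0]]
wrist_force: [0.7, 0.1, -0.1]
width: 0.003
gripper_force: 0.0
t: 2.65
position: [0.4301, 0.0226, 0.0549]
orientation: [[-0.912, 0.409, 0.0], [0.409, 0.912, 0.0], [-0.0, 0.0, -1.0]]
wrist_force: [0.4, 0.4, -0.3]
width: 0.0
gripper_force: 0.0
t: 3.15
position: [0.4504, -0.0249, 0.0547]
orientation: [[-0.913, 0.408, 0.0], [0.408, 0.913, 0.0], [-0.0, 0.0, -1.0]]
wrist_force: [0.3, -0.1, 0.4]
width: -0.003
gripper_force: 0.0
```

```bash
python3 -c "
from h import *
a=shot('top','top2');b=shot('scene','sc2')
cv2.imwrite('pics/m2.png',np.hstack([a['pixels'][180:480,200:560],b['pixels'][130:430,60:420]]))"
```

```text
(no output)
```

View pics/m2.png

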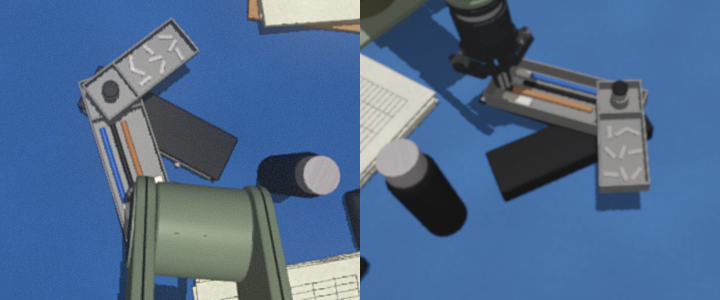

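```bash
python3 -c "
from h import *
c=load('top0')
for p in [(311,270),(355,408),(329,414),(378,400),(318,360),(340,360),(400,320),(518,355),(360,220),(450,400)]: print(p,w(c,*p))
b=load('sc2')
for p in [(205,205),(205,212),(190,228),(260,222)]: print(p,w(b,*p))
print(get_state()['wrist_force'])
cv2.imwrite('pics/z2.png',cv2.resize(b['pixels'][100:300,120:370],None,fx=3,fy=3,interpolation=2))
"
```

```text
(311, 270) [0.6164 0.0578 0.1311]
(355, 408) [ 0.4137 -0.0127  0.0782]
(329, 414) [0.402  0.0262 0.0608]
(378, 400) [ 0.4257 -0.0481  0.0751]
(318, 360) [0.4843 0.0448 0.0591]
(340, 360) [0.485  0.0101 0.0593]
(400, 320) [ 0.5507 -0.0894  0.0384]
(518, 355) [ 0.4955 -0.2206  0.1973]
(360, 220) [ 0.7074 -0.0189  0.0851]
(450, 400) [ 0.4189 -0.1797  0.0017]
(205, 205) [ 0.4643 -0.027   0.122 ]
(205, 212) [ 0.4632 -0.0301  0.1066]
(190, 228) [ 0.4404 -0.052   0.0687]
(260, 222) [0.5184 0.0306 0.0576]
[-0.14159834 -0.78001891 -0.59731131]
```

View pics/z2.png

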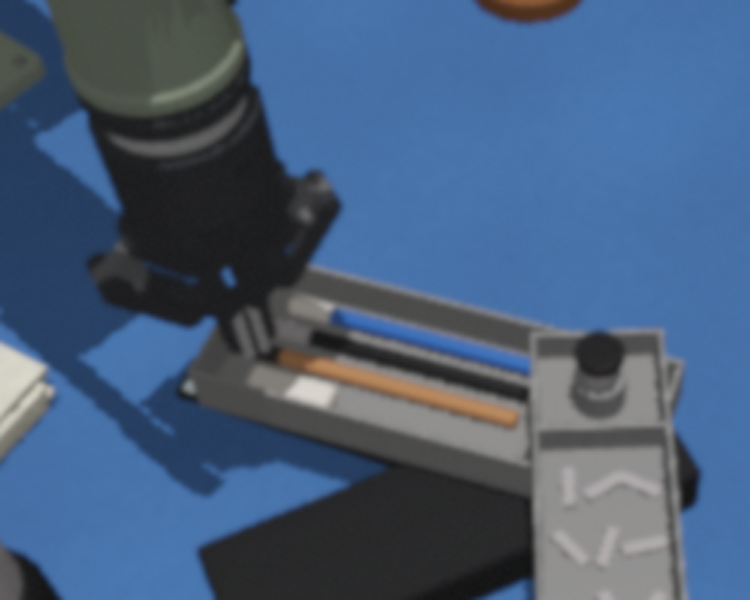

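```bash
python3 -c "
from h import *
b=load('sc2')
def pr(p):
  f=240/np.tan(np.radians(b['vfov']/2)); q=b['camera_from_world']@np.r_[p,1]; x=np.array([q[0],-q[1]])/-q[2]; x=x*(1+b['k1']*(x@x)); return f*x+[b['cx'],b['cy']]
s=get_state(); print(s['position'],s['q'],s['width'])
for z in (0,.055,.075,.095,.12): print(z,pr(np.r_[s['position'][:2],z]))
for v in range(196,232,3): print(v,[w(b,u,v).tolist() for u in (200,204,208)])
"
```

```text
[ 0.45097656 -0.0251116   0.05476197] [-4.64483007e+00  1.59160561e+01  1.16870898e+02 -2.12175654e-03
  4.71597482e+01 -7.04673736e+01] -0.003601825324927577
0 [213.66940015 243.1947835 ]
0.055 [207.78156269 225.18873275]
0.075 [205.47138458 218.10726606]
0.095 [203.06210661 210.71200867]
0.12 [199.90155737 200.9951084 ]
196 [[0.4571, -0.0261, 0.1377], [0.4657, -0.0249, 0.1429], [0.4677, -0.0193, 0.1388]]
199 [[0.4524, -0.0247, 0.1256], [0.4649, -0.0259, 0.1362], [0.4689, -0.0217, 0.1349]]
202 [[0.4577, -0.0297, 0.1272], [0.4664, -0.0284, 0.1325], [0.4645, -0.0204, 0.1228]]
205 [[0.4612, -0.0336, 0.1264], [0.4646, -0.0289, 0.1242], [0.4629, -0.0209, 0.1147]]
208 [[0.4613, -0.0353, 0.1207], [0.4642, -0.0303, 0.1179], [0.4633, -0.0228, 0.1092]]
211 [[0.4619, -0.0373, 0.1158], [0.4619, -0.0305, 0.1086], [0.4654, -0.0258, 0.1063]]
214 [[0.4573, -0.0362, 0.1032], [0.4636, -0.0333, 0.105], [0.4657, -0.0276, 0.1006]]
217 [[0.4287, -0.0206, 0.0552], [0.4618, -0.0338, 0.0963], [0.4638, -0.0281, 0.0916]]
220 [[0.4297, -0.0232, 0.0502], [0.4343, -0.0186, 0.0489], [0.4415, -0.0156, 0.0515]]
223 [[0.4328, -0.0269, 0.0482], [0.4395, -0.0236, 0.0501], [0.4523, -0.0242, 0.0614]]
226 [[0.4373, -0.0315, 0.0485], [0.4513, -0.0327, 0.0615], [0.4557, -0.0282, 0.0601]]
229 [[0.4586, -0.0459, 0.0743], [0.464, -0.0422, 0.0747], [0.4597, -0.0324, 0.0597]]
```

The fingers are over the tray, not against its wall. The tray hasn't moved (near corner still at about (182,230) in the scene view). Depth puts the real fingertips about 35 mm higher than the reported TCP, so they passed over the rim. I'll back out and measure the tip height in the open.

```bash
python3 -m pendant '[[[-0.002,0.01,0.02],[0,0,0],255],[[-0.01,0.04,0.02],[0,0,0],255],[[-0.02,0.075,0.02],[0,0,0],255],[[-0.026,0.115,0.01],[0,0,0],255],[[-0.026,0.115,0],[0,0,0],255]]'
python3 -m pendant '[[[0,0,0],[0,0,0],255],[[0,0,0],[0,0,0],255]]'
python3 -c "
from h import *
b=shot('scene','sc3')
f=240/np.tan(np.radians(b['vfov']/2))
s=get_state()
for z in (0,.055,.09):
  q=b['camera_from_world']@np.r_[s['position'][:2],z,1]; x=np.array([q[0],-q[1]])/-q[2]; x=x*(1+b['k1']*(x@x)); print(z,f*x+[b['cx'],b['cy']])
u0,v0=np.round(f*x+[b['cx'],b['cy']]).astype(int)
for v in range(v0-15,v0+25,3): print(v,[w(b,u,v).tolist() for u in (u0-3,u0,u0+3)])
cv2.imwrite('pics/z3.png',cv2.resize(b['pixels'][70:270,120:370],None,fx=3,fy=3,interpolation=2))
"
```

```text
t: 3.75
position: [0.4233, 0.0943, 0.0548]
orientation: [[-0.915, 0.404, 0.001], [0.404, 0.915, 0.001], [-0.0, 0.002, -1.0]]
wrist_force: [-0.3, -0.3, -0.3]
width: 0.002
gripper_force: 0.0
t: 3.95
position: [0.4238, 0.0903, 0.0546]
orientation: [[-0.913, 0.409, -0.001], [0.409, 0.913, -0.0], [0.0, -0.001, -1.0]]
wrist_force: [0.6, 0.6, -0.4]
width: -0.002
gripper_force: 0.0
0 [245.20358789 195.3338132 ]
0.055 [241.48305112 176.0291113 ]
0.09 [238.90813541 162.62762759]
148 [[0.4351, 0.0806, 0.1399], [0.4358, 0.0863, 0.1357], [0.439, 0.0899, 0.1347]]
151 [[0.4338, 0.0805, 0.1323], [0.4328, 0.0878, 0.1257], [0.4333, 0.0938, 0.121]]
154 [[0.4315, 0.0812, 0.1232], [0.4339, 0.0856, 0.1211], [0.4369, 0.0895, 0.1197]]
157 [[0.4326, 0.0791, 0.1186], [0.4342, 0.0842, 0.1153], [0.4364, 0.0888, 0.1127]]
160 [[0.4314, 0.0788, 0.1108], [0.4342, 0.0829, 0.1091], [0.4353, 0.0885, 0.1049]]
163 [[0.4299, 0.0788, 0.1025], [0.4335, 0.0822, 0.1018], [0.4362, 0.0865, 0.0999]]
166 [[0.4261, 0.0807, 0.0909], [0.4331, 0.0813, 0.0949], [0.4335, 0.0876, 0.0897]]
169 [[0.3654, 0.1297, 0.0001], [0.3708, 0.1327, 0.0009], [0.3762, 0.1357, 0.0018]]
172 [[0.3716, 0.123, 0.0014], [0.3743, 0.1283, -0.0016], [0.3779, 0.1328, -0.0032]]
175 [[0.3746, 0.1191, -0.0019], [0.381, 0.1212, 0.0006], [0.3847, 0.1255, -0.0009]]
178 [[0.38, 0.1131, -0.0015], [0.3855, 0.1159, -0.0005], [0.3905, 0.1192, -0.0]]
181 [[0.3862, 0.1065, -0.0], [0.3893, 0.1112, -0.0023], [0.397, 0.1122, 0.0021]]
184 [[0.3914, 0.1007, 0.0001], [0.396, 0.1042, 0.0001], [0.3988, 0.1092, -0.0027]]
187 [[0.396, 0.0954, -0.0005], [0.4004, 0.099, -0.0009], [0.4053, 0.1022, -0.0004]]
```

View pics/z3.png

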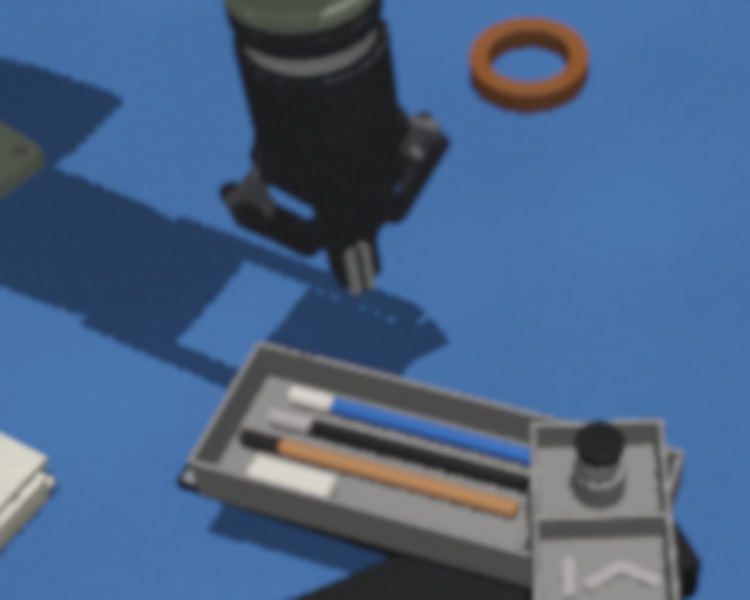

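The tip is in the open at zoom (358,292), about 32 mm higher than reported, with xy correct. So I lower it another 33 mm and check.

```bash
python3 -m pendant '[[[0,0,-0.011],[0,0,0],255],[[0,0,-0.022],[0,0,0],255],[[0,0,-0.033],[0,0,0],255],[[0,0,-0.033],[0,0,0],255]]'
python3 -c "
from h import *
b=shot('scene','sc4')
for v in range(168,190,2): print(v,[w(b,u,v).tolist() for u in (239,242)])
"
```

```text
t: 4.4
position: [0.4234, 0.0897, 0.0211]
orientation: [[-0.912, 0.41, -0.002], [0.41, 0.912, -0.0], [0.002, -0.001, -1.0]]
wrist_force: [0.1, -0.2, 0.6]
width: -0.003
gripper_force: 0.0
168 [[0.4328, 0.0808, 0.0901], [0.4349, 0.0856, 0.0873]]
170 [[0.4317, 0.0808, 0.0842], [0.4348, 0.0848, 0.0827]]
172 [[0.431, 0.0805, 0.079], [0.4347, 0.0841, 0.0782]]
174 [[0.4315, 0.0792, 0.0752], [0.4338, 0.084, 0.0724]]
176 [[0.434, 0.0763, 0.0743], [0.4325, 0.0842, 0.0661]]
178 [[0.4309, 0.0779, 0.0655], [0.4323, 0.0835, 0.0613]]
180 [[0.4298, 0.078, 0.0592], [0.393, 0.116, -0.0013]]
182 [[0.3935, 0.1073, 0.0013], [0.3961, 0.1124, -0.0017]]
184 [[0.3953, 0.1048, -0.001], [0.402, 0.1065, 0.002]]
186 [[0.3985, 0.1011, -0.0012], [0.4031, 0.1046, -0.0014]]
188 [[0.4032, 0.0962, 0.0008], [0.4069, 0.1004, -0.0006]]
```

The true tip is at about 0.057 m, so I push now.

```bash
python3 -m pendant '[[[0,-0.011,0],[0,0,0],255],[[0,-0.022,0],[0,0,0],255],[[0.001,-0.034,0],[0,0,0],255],[[0.003,-0.045,0],[0,0,0],255],[[0.005,-0.056,0],[0,0,0],255]]'
python3 -m pendant '[[[0.002,-0.01,0],[0,0,0],255],[[0.005,-0.02,0],[0,0,0],255],[[0.008,-0.03,0],[0,0,0],255],[[0.011,-0.04,0],[0,0,0],255],[[0.015,-0.049,0],[0,0,0],255]]'
python3 -c "
from h import *
a=shot('top','top5');b=shot('scene','sc5')
cv2.imwrite('pics/m5.png',np.hstack([a['pixels'][180:480,200:560],b['pixels'][130:430,60:420]]))"
```

```text
t: 4.95
position: [0.4286, 0.0337, 0.0219]
orientation: [[-0.912, 0.409, -0.001], [0.409, 0.912, 0.0], [0.001, 0.0, -1.0]]
wrist_force: [-0.2, 1.2, 1.3]
width: -0.0
gripper_force: 0.8
t: 5.45
position: [0.4445, -0.0149, 0.0218]
orientation: [[-0.913, 0.409, 0.001], [0.409, 0.913, 0.0], [-0.001, 0.0, -1.0]]
wrist_force: [-0.1, 1.1, -0.5]
width: 0.001
gripper_force: 0.6
```

View pics/m5.png

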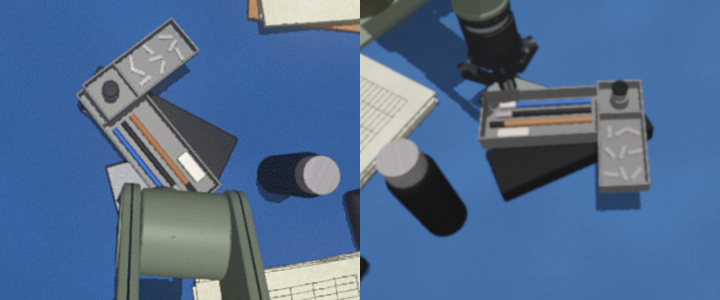

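The tray is following (crop end corner now at (218,187)), and the clip tray and flask are unchanged. I continue to the computed end point.

```bash
python3 -m pendant '[[[0.005,-0.01,0],[0,0,0],255],[[0.01,-0.019,0],[0,0,0],255],[[0.016,-0.028,0],[0,0,0],255],[[0.022,-0.036,0],[0,0,0],255],[[0.028,-0.043,0],[0,0,0],255]]'
python3 -m pendant '[[[0.007,-0.007,0],[0,0,0],255],[[0.014,-0.014,0],[0,0,0],255],[[0.014,-0.014,0],[0,0,0],255]]'
python3 -m pendant '[[[-0.015,0.01,0],[0,0,0],255],[[-0.03,0.03,0],[0,0,0],255],[[-0.04,0.06,0.02],[0,0,0],255],[[-0.05,0.1,0.06],[0,0,0],255],[[-0.06,0.14,0.1],[0,0,0],255]]'
python3 -m pendant '[[[-0.01,0.045,0.02],[0,0,0],255],[[-0.02,0.09,0.04],[0,0,0],255],[[-0.03,0.135,0.06],[0,0,0],255],[[-0.04,0.18,0.06],[0,0,0],255],[[-0.05,0.22,0.06],[0,0,0],255]]'
python3 -c "
from h import *
a=shot('top','top6')"
```

```text
t: 6.05
position: [0.4722, -0.0579, 0.0216]
orientation: [[-0.913, 0.409, -0.0], [0.409, 0.913, 0.0], [0.0, -0.0, -1.0]]
wrist_force: [0.5, 1.2, -1.3]
width: -0.005
gripper_force: 0.7
t: 6.35
position: [0.4875, -0.0722, 0.0218]
orientation: [[-0.912, 0.409, 0.002], [0.409, 0.912, -0.001], [-0.002, 0.0, -1.0]]
wrist_force: [-0.7, -1.0, 0.6]
width: -0.001
gripper_force: 0.0
t: 6.85
position: [0.428, 0.0596, 0.1123]
orientation: [[-0.912, 0.409, 0.0], [0.409, 0.912, 0.0], [0.0, 0.0, -1.0]]
wrist_force: [0.7, -0.1, 0.4]
width: -0.005
gripper_force: 0.0
t: 7.35
position: [0.3785, 0.2813, 0.1726]
orientation: [[-0.913, 0.408, 0.003], [0.408, 0.913, 0.002], [-0.002, 0.004, -1.0]]
wrist_force: [-0.3, 0.2, 0.3]
width: -0.004
gripper_force: 0.0
```

View pics/top6.png

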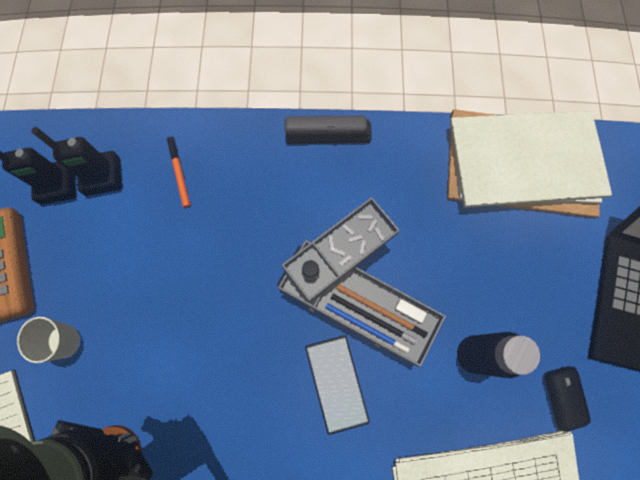

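The tray now lies on the base, with end corners at (445,317) and (420,364). The clip tray (372,200)–(398,232) and flask cap (518,355) haven't moved.

```bash
python3 -c "
from h import *
c=load('top6')
m=(w(c,445,317,.077)+w(c,420,364,.077))/2; d=m-w(c,311,270,.13); a=np.degrees(np.arctan2(d[1],d[0])); print(m,a,a+117.1)
if abs(a+117.1)<5: print(sign_off())
"
```

```text
[ 0.51715 -0.13395  0.077  ] -117.38969272439257 -0.2896927243925802
the job is handed in; nothing more can be done
None
```

The pen tray is back over the organiser's base, measured about 0.3° off straight in the final image; the clip tray and flask look unmoved, and the job is handed in at about 7.4 s (no verdict came back).

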